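# Seat a cover plate, then set its clamp screw to a quarter turn of play

### The job

The loose cover plate on the small fixture is propped up at one end: first press that end down so the plate lies level and fully home in its recess. Then turn the wing screw beside it clockwise until it seats, back it off a quarter turn so the plate keeps a little play, and finish still gripping the wing steadily there: do not let go. Leave the screw tin, the solder spool and the oil bottle where they stand.

Things in the scene. Friction and masses are not known exactly. Their poses are not given: they have to be found in the camera images.
- fixture: Aluminium block fixed to the bench, 140 x 80 x 20 mm (its x, y, z). Origin: centre of its underside, on the bench top; z up. A recess in its top, 8 mm deep (floor at z = 12 mm), spans x = -58 to +16 mm, y = -27 to +27 mm and holds the plate. The wing screw's axis is vertical at x = +36 mm, y = 0; the lift pin is at x = -45 mm, y = 0.
- lift_pin (a joint): Travel in m of the steel pin, 8 mm across, in the recess floor under the plate's propped end: 0 = 9 mm proud (start), 0.009 = flush with the floor. It is stiff (about 4 N on the pin, 5 to 8 N on the plate's end, push it down) and stays where pushed.
- cover_plate: Loose dark steel plate, 70 x 50 x 8 mm (its x, y, z), about 0.15 kg. Origin: centre of its underside; z up through it. Axes along the fixture's. At the start its -x end is up on the pin (tilt 0.16 rad, that end's upper edge 31 mm above the bench), its +x edge on the recess floor under the rim of the screw's flange. Home, its underside is 12 and its top 20 mm above the bench, flush.
- raised_end (a point): Point on the plate's upper face, 11 mm in from the edge of the propped end, on the centre line (plate frame -24, 0, 8 mm): a good place to press. It starts about 29 mm above the bench and is 20 mm above it when the plate is home.
- wing_screw (a joint): Turn of the steel wing screw, rad: 0 = seated against a hard stop, positive = backed off, anticlockwise seen from above. It starts between 0.5 and 1.2 and can turn out to 4. It does not rise or sink as it turns, takes about 0.1 N m to turn and stays where it is left.
- wing_grip (a point): Point on the screw's axis at gripping height, 49 mm above the bench, turning with the screw: z up, x along the wing (pinch across y). The wing is an upright flat tab with rounded ends, 48 mm long, 10 mm thick, from 34 to 58 mm above the bench; below it a short neck and a round flange of 52 mm diameter, its top 25.5 mm above the bench.
- screw_tin: Round open tin with odd screws, 62 mm across, 36 mm high; origin: centre of its underside. Bystander.
- solder_spool: Blue and white spool standing on end, 59 mm across, 49 mm high; origin: centre of its underside. Bystander.
- oil_bottle: Cream bottle with a red spout, 34 mm across, 107 mm high; origin: centre of its underside. Bystander.

How it is judged:
By the outcome, as a careful person would: the job done as asked, in the order asked, and still so for the second after the job is handed in, while the arm keeps its last pose, push and grip.
It also fails if it takes over 48 s, if anything falls off the work surface, if the arm or the gripper's body presses on something with over 40 N, if the wrist force passes 120 N, or if a joint passes its speed limit or range.

### The arm

A 6-joint arm with a two-finger parallel gripper is mounted at the origin on a cart in front of the work surface, level with it; the furniture and walls round the work are solid. World frame = base frame: x ahead of the robot, y to its left, z up, the work surface at z = 0. Lengths are in mm, angles in rad, forces in N, time in s.
With the tool pointing down it reaches from about 275 to 850 mm from the base axis. Payload 5.2 kg.
Tool frame: the origin (TCP) lies on the front face of the gripper's body, between the roots of the fingers; the fingertips stand 73 mm ahead of it and the grasp point (between the pads) lies 54 mm ahead of it (robot.tip_extent is the distance from the TCP to the fingertips, in mm); z points along the fingers, y is the line along which they close (so a half turn about z gives the same grasp; the last joint's range is limited). The gripper opens to 85 mm and grips with 20 to 120 N. Pads are 22 mm wide; open, the fingers measure 114 mm over their backs; the gripper's body (76 mm by 85 mm) begins 54 mm behind the grasp point. The pads swing forward as they close: fully open they stand 13 mm farther back than shut.
Start: joints at [-1.44, 0.259, 1.535, -0, 1.348, -0.203], TCP at [180.221, -519.64, 303.91] pointing down, gripper open.
Joint ranges: [-3.14, 3.14], [-0.91, 2.08], [0.19, 2.58], [-1.22, 4.36], [0.22, 2.71], [-3.12, 3.12]. Speed limits (rad/s): [2.57, 2.57, 3.14, 3.14, 3.14, 3.14].

### API

Orientations are given as a 3x3 rotation matrix whose columns are the frame's x, y, z axes.
In Python, from rig import robot, eyes, ticket gives the robot as it stands.
- The arm moves only by the tool jog_arm, never from a script. Its argument "moves" is a list of rows, each a list of 3 entries, a list of its own where there are three numbers: the turn, a rotation vector about the world's x, y, z in rad, then the shift along the world's x, y, z in mm, then the opening, from 0 (shut) to 1 (fully open). A call has 1 to 10 rows; each row shifts and turns the commanded pose from where the row before left it; what a row does not reach is not made up. A row lasts 1/12 s, in which the tool goes at most 41.7 mm and 7.16 degrees, less where a joint would pass 70% of its speed; a pose out of reach is approached as far as the arm can. A call is refused whole if a number of a shift passes 41.7 or a number of a turn 0.125, either way. A call with a gripper value outside its range is refused whole. The fingers move at their own pace and stop on an object; the grip force is fixed at half the most. Time passes only in rows, so rows that do not move let the fingers close. It gives the time, the measured TCP pose, the force, the opening and the grip force at its end, in the units of the state.
- robot.observe(): the state, without advancing time (a new reading comes with each control period).
- eyes.camera(name): name is "scene" or "top" or "wrist"; returns a dict with "frame" (400x640x3 uint8, red, green, blue), "range_z" (400x640 float32, mm along the optical axis (not along the pixel's ray), 0 where there is no reading), "intrinsics" (3x3 intrinsics, pixels), "k1" (the pictures are not rectified: a ray, as slopes to the right and down, at radius r is drawn at 1 + k1 r^2 times it, then the intrinsics apply), "origin" and "rotation" of the camera in the world. Camera axes: x right, y up, looking along -z (the intrinsics and any distortion apply to the point x, -y, -z); pixel columns grow to the right and rows downward; lengths in mm; the calibration is good to about 2 mm. A picture is of the moment at which its call begins.
- ticket.close_job(): hands the job in; it is judged then, once.
The state is a dict: "clock": time; "q": joint angles; "dq": joint speeds; "joint_efforts": joint torques, N m; "position": TCP position; "tcp_rot": TCP orientation; "force": force on the tool from outside, world axes, zero at the start; "ft_torque": the same for the moment, N m; "finger_gap": opening from 0.0 (shut) to 1.0 (fully open); "finger_force": force on a finger pad.
Only numpy, scipy, OpenCV 4.12 (cv2) and the standard library are available. Lean on these libraries where they do the work, as an engineer would, in place of code of your own. Each camera call takes 0.05 s, during which the arm holds its last target. There are 200 camera calls.

## Working session

There is one attempt and no reset: what is moved stays moved. The work goes in short steps, Python scripts to look and compute and a tool call to move; the robot and the scene stay as the last step left them, time stands still between calls to the robot, and variables do not carry over. Pictures are saved under pics/ and viewed, at most 10 in all, crops included, and the job is handed in when it is done.

Besides the shell and the picture viewer there is one more tool, called after "Call:" by a JSON object that holds its "method" and its "body". jog_arm: Moves the arm, as the interface text tells. Its arguments: {"type":"object","properties":{"moves":{"type":"array","items":{"type":"array"}}},"required":["moves"]}

```bash
mkdir -p pics
cat > h.py <<'E'
import numpy as np, cv2
from rig import robot, eyes, ticket
def snap(n,f):
    c=eyes.camera(n); cv2.imwrite(f'pics/{f}.png',c['frame'][:,:,::-1]); np.savez(f'pics/{f}.npz',**c); return c
def load(f): return dict(np.load(f'pics/{f}.npz'))
def ray(c,u,v):
    K=c['intrinsics']; d=np.array([(u-K[0,2])/K[0,0],(v-K[1,2])/K[1,1]]); s=d.copy()
    for _ in range(20): s=d/(1+float(c['k1'])*(s@s))
    return c['rotation']@np.array([s[0],-s[1],-1.])
def atz(c,u,v,z):
    r=ray(c,u,v); return c['origin']+r*(z-c['origin'][2])/r[2]
def dep(c,u,v):
    return c['origin']+ray(c,u,v)*c['range_z'][int(round(v)),int(round(u))]
def tri(c1,p1,c2,p2):
    A=[];b=[]
    for c,p in((c1,p1),(c2,p2)):
        d=ray(c,*p);d/=np.linalg.norm(d);P=np.eye(3)-np.outer(d,d);A.append(P);b.append(P@c['origin'])
    x=np.linalg.lstsq(np.vstack(A),np.hstack(b),rcond=None)[0]; return x
E
python3 - <<'E'
from h import *
a=snap('scene','s0');b=snap('top','t0')
for c in(a,b): print(c['origin'],c['rotation'].round(2).tolist(),c['intrinsics'][0,0],c['k1'])
cv2.imwrite('pics/both.png',cv2.resize(np.vstack([a['frame'],b['frame']])[:,:,::-1],None,fx=.75,fy=.75))
s=robot.observe();print(s['clock'],s['position'],s['tcp_rot'].__repr__(),s['force'])
E
```

```text
[ 356.30288194 -699.26688719  658.98574986] [[0.88, 0.34, -0.33], [-0.47, 0.62, -0.62], [-0.0, 0.7, 0.71]] 390.13891076861216 -0.09282522224442971
[ 509.9892464  -187.73171387  911.49487793] [[0.0, 0.99, -0.13], [-1.0, -0.0, -0.02], [-0.02, 0.13, 0.99]] 473.01343997744164 -0.06313199900190358
0.1 [ 180.17026652 -519.2859877   303.16465826] array([[ 9.44806320e-01,  3.27629337e-01, -1.88377476e-04],
       [ 3.27629192e-01, -9.44804955e-01,  1.64580885e-03],
       [ 3.61235290e-04, -1.61668857e-03, -9.99998628e-01]]) [-0.0855374   0.91422497  0.0676619 ]
```

View pics/both.png

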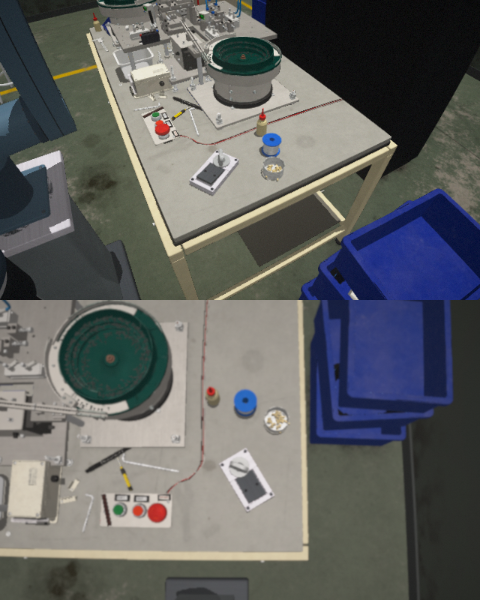

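The scene view (upper) shows the fixture near pixel (285,229), with the tin at (363,224), the spool at (362,193) and the bottle at (349,167). In the top view the fixture is near (328,237). I'll enlarge both.

Run:
```python
from h import *
a=load('s0')['frame'][190:270,240:330,::-1];b=load('t0')['frame'][190:280,285:375,::-1]
r=lambda i:cv2.resize(i,(540,600) if 0 else None,fx=6,fy=6,interpolation=cv2.INTER_CUBIC)
A=r(a);B=r(b)[:, :]
for im,u0,v0 in((A,240,190),(B,285,190)):
    for k in range(0,im.shape[1],60): cv2.putText(im,str(u0+k//6),(k,10),0,.35,(0,0,255),1); im[::8,k]=(0,0,255)
    for k in range(0,im.shape[0],60): cv2.putText(im,str(v0+k//6),(0,k+10),0,.35,(0,0,255),1); im[k,::8]=(0,0,255)
cv2.imwrite('pics/A.png',A);cv2.imwrite('pics/B.png',B)
```

```text
(no output)
```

View pics/A.png

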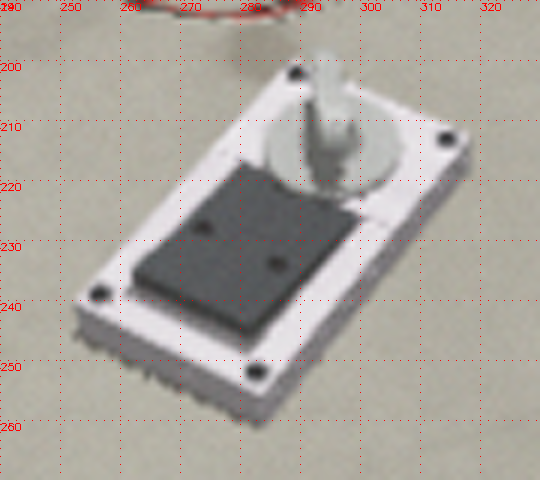

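View pics/B.png

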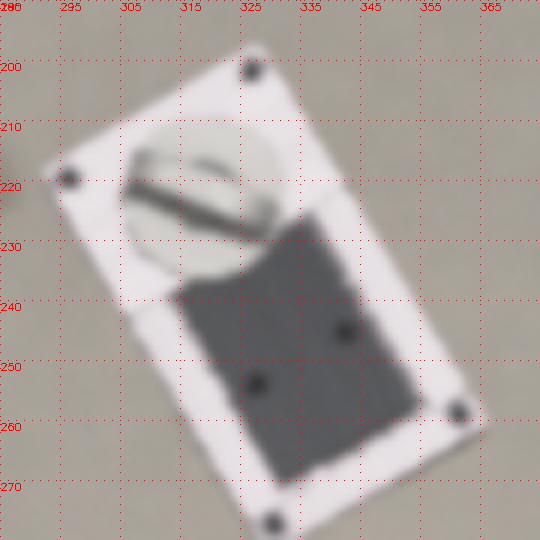

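In crop A (scene) the holes are at (289.3,202.2), (314.3,213.2), (256.5,238.8) and (282.7,251.8). In crop B (top) they are at (296.3,219.8), (327,201.8), (330.5,277.2) and (361.3,258.8). The wing shows as a strip near (318,222) in the top view, and the plate's propped end is away from the screw.

Run:
```python
from h import *
a=load('s0');b=load('t0')
S=[(289.3,202.2),(314.3,213.2),(256.5,238.8),(282.7,251.8)];T=[(296.3,219.8),(327,201.8),(330.5,277.2),(361.3,258.8)]
X=[tri(a,s,b,t) for s,t in zip(S,T)];X=np.array(X);print(X.round(1)); print(np.array([atz(b,*t,20) for t in T]).round(1),np.array([dep(b,*t) for t in T]).round(1))
m=X.mean(0);d=X[:2].mean(0)-X[2:].mean(0);print(m,d,np.arctan2(d[1],d[0]))
# wing by depth in top: points z>45
Z=[]
for c in (b,a):
    pts=np.array([dep(c,u,v) for v in range(195,285) for u in range(240,375) if c['range_z'][v,u]>0])
    k=(np.hypot(*(pts-m)[:,:2].T)<90)&(pts[:,2]>42)&(pts[:,2]<75); p=pts[k]; print(len(p),p.mean(0) if len(p) else '', np.percentile(p[:,2],[5,50,95]) if len(p) else '')
    if len(p)>5:
        w,V=np.linalg.eigh(np.cov(p[:,:2].T));print(w,np.arctan2(V[1,1],V[0,1]))
for n,t,h in(('tin',(368,160),36),('spool',(327,138),49),('bottle',(283,128),100)): print(n,atz(b,*t,h).round())
```

```text
[[ 598.  -116.5   18.5]
 [ 632.2 -174.8   18.9]
 [ 490.1 -181.3   18.8]
 [ 524.3 -239.1   19.4]]
[[ 597.8 -116.6   20. ]
 [ 632.1 -174.8   20. ]
 [ 490.2 -181.3   20. ]
 [ 524.3 -239.    20. ]] [[ 597.8 -116.6   20.2]
 [ 632.1 -174.9   20.6]
 [ 490.2 -181.4   21.6]
 [ 524.2 -238.8   24.1]]
[ 561.14417333 -177.92467243   18.90374355] [107.84920888  64.56300196  -0.41264815] 0.5394199347760731
156 [ 591.83424267 -159.96374514   56.90460473] [47.73898483 57.98078032 61.05895778]
[  9.47127998 184.98457905] 1.1932659081005466
86 [ 588.94283599 -166.93306602   54.74730944] [45.84645202 56.07108484 58.32237311]
[  8.65752238 175.17283636] 1.1875486875218577
tin [ 709. -253.   36.]
spool [ 749. -175.   49.]
bottle [754. -98. 100.]
```

Measured: fixture centre is (561,-178) at yaw 0.539, with hole spacing and height matching the text. The screw axis is (592,-160) and the wing yaw is about 1.19. I'll now go to above the raised end with the fingers shut.

Call:
{"method": "jog_arm", "body": {"moves": [[[0,0,0.1],[23,21,0],0],[[0,0,0.105],[23,21,0],0],[[0,0,0],[23,21,-10],0],[[0,0,0],[23,21,-10],0],[[0,0,0],[23,21,-10],0],[[0,0,0],[23,21,-10],0],[[0,0,0],[23,21,-10],0],[[0,0,0],[23,21,-10],0],[[0,0,0],[23,21,-10],0],[[0,0,0],[23,21,-10],0]]}}

```text
clock: 0.93
position: [411.0, -308.3, 223.2]
tcp_rot: [[0.858, 0.513, -0.0], [0.513, -0.858, 0.0], [-0.0, -0.001, -1.0]]
force: [0.7, -0.8, -0.9]
finger_gap: -0.0
finger_force: 0.0
```

Call:
{"method": "jog_arm", "body": {"moves": [[[0,0,0],[23,22,-15],0],[[0,0,0],[23,22,-15],0],[[0,0,0],[23,22,-15],0],[[0,0,0],[23,22,-15],0],[[0,0,0],[23,22,-15],0],[[0,0,0],[0,0,0],0],[[0,0,0],[0,0,0],0]]}}

```text
clock: 1.52
position: [525.3, -197.8, 147.4]
tcp_rot: [[0.857, 0.516, -0.003], [0.516, -0.857, 0.002], [-0.002, -0.003, -1.0]]
force: [0.3, 0.4, -0.8]
finger_gap: -0.002
finger_force: 0.0
```

Call:
{"method": "jog_arm", "body": {"moves": [[[0,0,0],[0,-1.5,-20],0],[[0,0,0],[0,0,-18],0],[[0,0,0],[0,0,-3],0],[[0,0,0],[0,0,-3],0],[[0,0,0],[0,0,-2],0],[[0,0,0],[0,0,-2],0],[[0,0,0],[0,0,-2],0],[[0,0,0],[0,0,0],0]]}}

```text
clock: 2.18
position: [525.5, -201.8, 99.7]
tcp_rot: [[0.858, 0.513, 0.001], [0.513, -0.858, -0.001], [0.0, 0.002, -1.0]]
force: [-0.8, -1.3, 2.6]
finger_gap: -0.003
finger_force: 1.0
```

Call:
{"method": "jog_arm", "body": {"moves": [[[0,0,0],[0,0,-1],0],[[0,0,0],[0,0,-1],0],[[0,0,0],[0,0,-1],0],[[0,0,0],[0,0,0],0],[[0,0,0],[0,0,0],0]]}}

```text
clock: 2.6
position: [525.5, -201.3, 96.0]
tcp_rot: [[0.858, 0.513, 0.001], [0.513, -0.858, -0.0], [0.0, 0.001, -1.0]]
force: [-0.3, -0.9, 2.1]
finger_gap: 0.005
finger_force: 1.3
```

Call:
{"method": "jog_arm", "body": {"moves": [[[0,0,0],[0,0,-1],0],[[0,0,0],[0,0,-1],0],[[0,0,0],[0,0,0],0],[[0,0,0],[0,0,0],0]]}}

```text
clock: 2.93
position: [525.3, -201.0, 93.8]
tcp_rot: [[0.858, 0.513, 0.0], [0.513, -0.858, 0.0], [0.0, -0.0, -1.0]]
force: [0.5, -0.6, 2.5]
finger_gap: -0.0
finger_force: 0.9
```

Call:
{"method": "jog_arm", "body": {"moves": [[[0,0,0],[0,0,-1],0],[[0,0,0],[0,0,0],0],[[0,0,0],[0,0,0],0]]}}

```text
clock: 3.18
position: [525.2, -201.0, 92.8]
tcp_rot: [[0.858, 0.513, -0.0], [0.513, -0.858, 0.0], [0.0, -0.0, -1.0]]
force: [-0.4, -0.2, 1.7]
finger_gap: 0.0
finger_force: 0.9
```

Call:
{"method": "jog_arm", "body": {"moves": [[[0,0,0],[0,0,-1],0],[[0,0,0],[0,0,0],0],[[0,0,0],[0,0,0],0]]}}

```text
clock: 3.43
position: [525.2, -201.0, 92.7]
tcp_rot: [[0.858, 0.513, 0.0], [0.513, -0.858, -0.0], [0.0, 0.0, -1.0]]
force: [-1.7, 0.9, 8.3]
finger_gap: 0.001
finger_force: 4.5
```

Call:
{"method": "jog_arm", "body": {"moves": [[[0,0,0],[0,0,-1],0],[[0,0,0],[0,0,-0.5],0],[[0,0,0],[0,0,0],0],[[0,0,0],[0,0,0],0]]}}

```text
clock: 3.77
position: [525.2, -201.0, 92.6]
tcp_rot: [[0.858, 0.513, 0.001], [0.513, -0.858, -0.0], [0.0, 0.001, -1.0]]
force: [-5.7, 1.2, 20.7]
finger_gap: 0.004
finger_force: 10.3
```

Call:
{"method": "jog_arm", "body": {"moves": [[[0,0,0],[0,0,-0.5],0],[[0,0,0],[0,0,0],0],[[0,0,0],[0,0,0],0]]}}

```text
clock: 4.02
position: [525.2, -201.0, 92.6]
tcp_rot: [[0.858, 0.513, 0.001], [0.513, -0.858, -0.001], [0.0, 0.001, -1.0]]
force: [-6.9, 2.6, 23.8]
finger_gap: -0.0
finger_force: 12.2
```

The plate stopped hard at tip height 19.6 mm with 24 N on it, so it is home. Next I'll lift and move above the wing.

Call:
{"method": "jog_arm", "body": {"moves": [[[0,0,0],[0,0,20],0],[[0,0,0],[0,0,30],0],[[0,0,0],[0,0,30],0.5],[[0,0,0.11],[11,7,11],0.5],[[0,0,0.11],[11,7,0],0.5],[[0,0,0.11],[11,7,0],0.5],[[0,0,0.11],[11,7,0],0.5],[[0,0,0.11],[11,7,0],0.5],[[0,0,0.1],[12,6.5,0],0.5],[[0,0,0],[0,0,0],0.5]]}}

```text
clock: 4.85
position: [593.4, -158.0, 180.3]
tcp_rot: [[0.368, 0.93, 0.0], [0.93, -0.368, 0.001], [0.001, -0.0, -1.0]]
force: [-0.2, 0.1, 0.5]
finger_gap: 0.498
finger_force: 0.0
```

Run:
```python
from h import *
w=snap('wrist','w1');b=snap('top','t1');a=snap('scene','s1')
s=robot.observe();print(s['position'],np.arctan2(s['tcp_rot'][1,0],s['tcp_rot'][0,0]),s['q'],w['origin'],w['rotation'].round(3))
c0=np.array([561.1,-177.9]);R=np.array([[.858,.5135],[-.5135,.858]])
for n,c in(('w',w),('t',b),('s',a)):
    pts=np.array([dep(c,u,v) for v in range(0,400,1) for u in range(0,640,1) if c['range_z'][v,u]>0])
    f=np.c_[(pts[:,:2]-c0)@R.T,pts[:,2]]
    for x0 in(-50,-40,-30,-20,-10):
        k=(abs(f[:,0]-x0)<4)&(abs(f[:,1])<20)&(f[:,2]<40); print(n,x0,k.sum(),np.median(f[k,2]).round(1) if k.sum() else '')
    k=(abs(f[:,0]-36)<28)&(abs(f[:,1])<28)&(f[:,2]>54)&(f[:,2]<66)
    if k.sum()>5:
        p=pts[k];ww,V=np.linalg.eigh(np.cov(p[:,:2].T));print(k.sum(),p.mean(0).round(1),ww.round(1),np.arctan2(V[1,1],V[0,1]))
```

```text
[ 591.48511764 -159.37172319  180.25765   ] 1.1865195688814432 [-4.45018539e-01  4.72459154e-01  1.53785529e+00 -1.17690450e-04
  1.13311641e+00 -6.06918062e-02] [624.22054673 -79.82262946 250.63989943] [[ 0.929  0.349  0.12 ]
 [-0.369  0.879  0.301]
 [-0.    -0.324  0.946]]
w -50 37 20.4
w -40 61 20.3
w -30 154 20.4
w -20 233 20.4
w -10 338 20.3
675 [ 592.5 -157.8   57.7] [  8.6 133.7] 1.1810178288084352
t -50 92 20.7
t -40 74 20.6
t -30 39 20.8
t -20 7 20.6
t -10 0 
s -50 83 18.6
s -40 81 19.1
s -30 75 18.9
s -20 83 18.6
s -10 73 18.8
63 [ 590.4 -163.3   57. ] [  8.5 134.6] 1.184268802032909
```

View pics/w1.png

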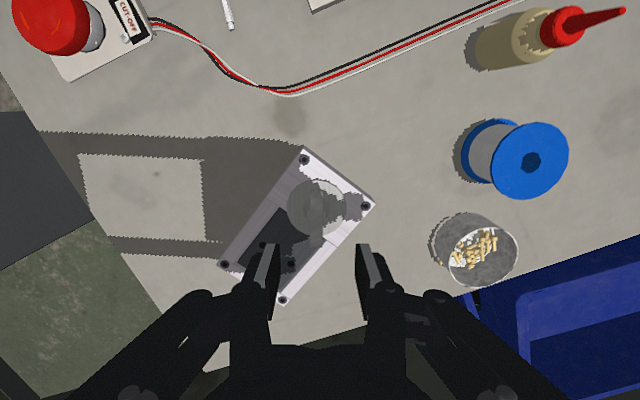

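The plate lies level at about 20 mm in both views. The wing stands between the fingers in plan, at yaw 1.183, and the bystanders at (505,50), (515,160) and (480,250) are clear. Next I'll descend and grip.

Call:
{"method": "jog_arm", "body": {"moves": [[[0,0,0],[0.5,0,-30],0.5],[[0,0,0],[0,0,-30],0.5],[[0,0,0],[0,0,-10],0.5],[[0,0,0],[0,0,-7],0.5],[[0,0,0],[0,0,0],0.5],[[0,0,0],[0,0,0],0.3],[[0,0,0],[0,0,0],0.2],[[0,0,0],[0,0,0],0],[[0,0,0],[0,0,0],0],[[0,0,0],[0,0,0],0]]}}

```text
clock: 5.83
position: [592.1, -159.6, 105.4]
tcp_rot: [[0.373, 0.928, -0.001], [0.928, -0.373, -0.0], [-0.0, -0.001, -1.0]]
force: [-4.7, 1.1, 6.0]
finger_gap: 0.149
finger_force: 56.6
```

```bash
cat > st.py <<'E'
from h import *
s=robot.observe();R=s['tcp_rot'];print(s['clock'],s['position'].round(1),'yaw %.4f'%np.arctan2(R[1,0],R[0,0]),s['force'].round(1),s['ft_torque'].round(2),s['finger_gap'],s['finger_force'])
E
python3 st.py
```

```text
5.8333 [ 592.1 -159.6  105.4] yaw 1.1889 [-4.7  1.1  6. ] [0.12 1.02 0.01] 0.1493867965357891 56.553582301712595
```

Gripped. Now turning clockwise.

Call:
{"method": "jog_arm", "body": {"moves": [[[0,0,-0.06],[0,0,0],0],[[0,0,-0.06],[0,0,0],0],[[0,0,-0.06],[0,0,0],0],[[0,0,-0.06],[0,0,0],0],[[0,0,-0.06],[0,0,0],0],[[0,0,-0.06],[0,0,0],0],[[0,0,-0.06],[0,0,0],0],[[0,0,0],[0,0,0],0],[[0,0,0],[0,0,0],0]]}}

```text
clock: 6.58
position: [592.3, -159.7, 105.5]
tcp_rot: [[0.718, 0.696, -0.0], [0.696, -0.718, -0.0], [-0.001, -0.0, -1.0]]
force: [-5.4, 0.5, 5.8]
finger_gap: 0.153
finger_force: 56.7
```

```bash
python3 st.py
```

```text
6.5833 [ 592.3 -159.7  105.5] yaw 0.7693 [-5.4  0.5  5.8] [0.13 0.97 0.01] 0.15258210287940263 56.68291798210703
```

Call:
{"method": "jog_arm", "body": {"moves": [[[0,0,-0.05],[0,0,0],0],[[0,0,-0.05],[0,0,0],0],[[0,0,0],[0,0,0],0],[[0,0,0],[0,0,0],0]]}}

```text
clock: 6.92
position: [592.3, -159.7, 105.4]
tcp_rot: [[0.784, 0.621, -0.0], [0.621, -0.784, -0.0], [-0.001, 0.0, -1.0]]
force: [-5.1, 0.3, 6.7]
finger_gap: 0.15
finger_force: 56.7
```

```bash
python3 st.py
```

```text
6.9167 [ 592.3 -159.7  105.4] yaw 0.6694 [-5.1  0.3  6.7] [ 0.13  1.   -0.04] 0.15027946663329517 56.65765454003122
```

Call:
{"method": "jog_arm", "body": {"moves": [[[0,0,-0.05],[0,0,0],0],[[0,0,-0.05],[0,0,0],0],[[0,0,0],[0,0,0],0],[[0,0,0],[0,0,0],0]]}}

```text
clock: 7.25
position: [592.3, -159.7, 105.4]
tcp_rot: [[0.842, 0.539, -0.0], [0.539, -0.842, -0.001], [-0.001, 0.0, -1.0]]
force: [-5.0, -0.6, 6.2]
finger_gap: 0.15
finger_force: 56.6
```

```bash
python3 st.py
```

```text
7.25 [ 592.3 -159.7  105.4] yaw 0.5694 [-5.  -0.6  6.2] [0.1  0.85 0.05] 0.15007583613996395 56.63319809362292
```

Call:
{"method": "jog_arm", "body": {"moves": [[[0,0,-0.04],[0,0,0],0],[[0,0,-0.04],[0,0,0],0],[[0,0,0],[0,0,0],0],[[0,0,0],[0,0,0],0]]}}

```text
clock: 7.58
position: [592.3, -159.8, 105.5]
tcp_rot: [[0.882, 0.471, -0.0], [0.471, -0.882, -0.001], [-0.001, 0.0, -1.0]]
force: [-5.5, -0.7, 5.6]
finger_gap: 0.149
finger_force: 56.5
```

```bash
python3 st.py
```

```text
7.5833 [ 592.3 -159.8  105.5] yaw 0.4899 [-5.5 -0.7  5.6] [0.1  0.94 0.23] 0.14892580318563212 56.46339291008189
```

Call:
{"method": "jog_arm", "body": {"moves": [[[0,0,-0.02],[0,0,0],0],[[0,0,0],[0,0,0],0],[[0,0,0],[0,0,0],0]]}}

```text
clock: 7.83
position: [592.3, -159.7, 105.5]
tcp_rot: [[0.892, 0.453, -0.0], [0.453, -0.892, -0.001], [-0.001, 0.0, -1.0]]
force: [-5.4, 1.4, 5.4]
finger_gap: 0.15
finger_force: 56.5
```

```bash
python3 st.py
```

```text
7.8333 [ 592.3 -159.7  105.5] yaw 0.4701 [-5.4  1.4  5.4] [0.08 0.94 0.3 ] 0.15039456448814992 56.45737292943522
```

Call:
{"method": "jog_arm", "body": {"moves": [[[0,0,-0.02],[0,0,0],0],[[0,0,0],[0,0,0],0],[[0,0,0],[0,0,0],0]]}}

```text
clock: 8.08
position: [592.3, -159.8, 105.5]
tcp_rot: [[0.9, 0.435, -0.0], [0.435, -0.9, -0.001], [-0.001, 0.001, -1.0]]
force: [-5.2, 1.0, 5.5]
finger_gap: 0.152
finger_force: 56.6
```

```bash
python3 st.py
```

```text
8.0833 [ 592.3 -159.8  105.5] yaw 0.4503 [-5.2  1.   5.5] [0.04 0.94 0.27] 0.1524465184476123 56.554302361328155
```

Call:
{"method": "jog_arm", "body": {"moves": [[[0,0,-0.02],[0,0,0],0],[[0,0,0],[0,0,0],0],[[0,0,0],[0,0,0],0]]}}

```text
clock: 8.33
position: [592.3, -159.8, 105.5]
tcp_rot: [[0.909, 0.417, -0.001], [0.417, -0.909, -0.001], [-0.001, 0.001, -1.0]]
force: [-6.2, 0.8, 5.9]
finger_gap: 0.149
finger_force: 56.6
```

```bash
python3 st.py
```

```text
8.3333 [ 592.3 -159.8  105.5] yaw 0.4305 [-6.2  0.8  5.9] [0.09 0.91 0.41] 0.14886456936419026 56.623220555484295
```

Call:
{"method": "jog_arm", "body": {"moves": [[[0,0,-0.03],[0,0,0],0],[[0,0,-0.03],[0,0,0],0],[[0,0,0],[0,0,0],0],[[0,0,0],[0,0,0],0]]}}

```text
clock: 8.67
position: [593.1, -159.4, 105.7]
tcp_rot: [[0.932, 0.361, 0.001], [0.361, -0.932, -0.0], [0.001, 0.001, -1.0]]
force: [-3.0, 2.2, 5.1]
finger_gap: 0.148
finger_force: 59.7
```

Run:
```python
import st
from h import *
w=snap('wrist','w2');a=snap('scene','s2')
A=cv2.resize(w['frame'][130:290,220:420,::-1],None,fx=3,fy=3,interpolation=cv2.INTER_CUBIC)
B=cv2.resize(a['frame'][170:250,250:350,::-1],None,fx=6,fy=6,interpolation=cv2.INTER_CUBIC)
cv2.imwrite('pics/w2c.png',A)
cv2.imwrite('pics/s2c.png',B)
```

```text
8.6667 [ 593.1 -159.4  105.7] yaw 0.3697 [-3.   2.2  5.1] [0.36 0.47 0.16] 0.14842967302202614 59.67952730936407
```

View pics/w2c.png

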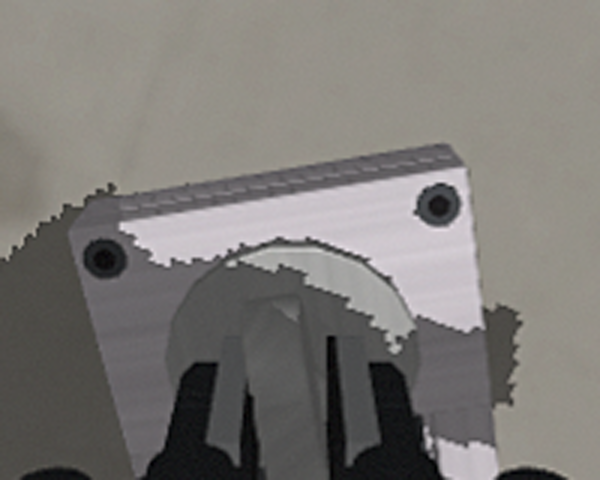

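The wing's far end shows between the pads at (283,330) in the crop, slightly twisted relative to them. The torque fell, so the pads slipped against the stop. I'll measure the wing yaw by depth.

```bash
cat > wy.py <<'E'
from h import *
import sys
def wy(f):
    c=load(f);ax=np.array([592.1,-159.7])
    V,U=np.mgrid[100:400,200:440]; pts=[];px=[]
    for u,v in zip(U.ravel(),V.ravel()):
        if c['range_z'][v,u]>0:
            p=dep(c,u,v)
            if 56<p[2]<60 and np.hypot(*(p[:2]-ax))<27: pts.append(p);px.append((u,v))
    pts=np.array(pts)
    if len(pts)<8: return print(f,len(pts))
    px=np.array(px);r=pts[:,:2]
    d=r.mean(0)-ax;print(f,len(r),'px',px.min(0),px.max(0),'z',pts[:,2].mean().round(1),'mean',d.round(1),np.hypot(*d).round(1))
    w,E=np.linalg.eigh(np.cov(r.T));print(' pca',w.round(1),np.arctan2(*E[::-1,1])%np.pi,'rect',cv2.minAreaRect(r.astype(np.float32)))
for f in sys.argv[1:]: wy(f)
E
python3 wy.py w1 w2
```

```text
w1 612 px [310 199] [323 245] z 57.9 mean [0.1 1.1] 1.2
 pca [  8.6 113.2] 1.1835453144149393 rect ((591.9237670898438, -159.66522216796875), (38.02845001220703, 9.879072189331055), 67.86207580566406)
w2 1490 px [277 247] [358 311] z 57.9 mean [2.7 1.3] 3.0
 pca [37.2 97.9] 0.5726588634185359 rect ((593.0413818359375, -156.30926513671875), (35.13962936401367, 33.41664505004883), 81.70460510253906)
```

```bash
cat > wy2.py <<'E'
from h import *
import sys
def wy(f,y0,ax=np.array([592.1,-159.7])):
    c=load(f);R=np.array([[np.cos(y0),np.sin(y0)],[-np.sin(y0),np.cos(y0)]]);P=[]
    for v in range(100,400):
        for u in range(200,440):
            if c['range_z'][v,u]>0:
                p=dep(c,u,v)
                if 56.5<p[2]<59.5: P.append(R@(p[:2]-ax))
    P=np.array(P)
    for a in range(-24,26,3):
        y=P[abs(P[:,0]-a)<1.5,1]; y=y[abs(y)<15]
        if len(y)>4: print(f,a,len(y),'lat %.1f %.1f mid %.2f'%(y.min(),y.max(),(y.min()+y.max())/2))
wy(sys.argv[1],float(sys.argv[2]))
E
python3 wy2.py w1 1.185; python3 wy2.py w2 0.3697
```

```text
w1 -18 21 lat -3.4 4.3 mid 0.47
w1 -15 37 lat -4.1 5.1 mid 0.48
w1 -12 44 lat -4.1 5.1 mid 0.51
w1 -9 45 lat -4.0 5.1 mid 0.53
w1 -6 48 lat -4.8 5.1 mid 0.18
w1 -3 50 lat -4.7 5.1 mid 0.19
w1 0 53 lat -4.7 5.1 mid 0.22
w1 3 42 lat -4.6 5.1 mid 0.22
w1 6 50 lat -4.6 5.1 mid 0.25
w1 9 49 lat -4.5 5.1 mid 0.27
w1 12 61 lat -4.5 5.1 mid 0.30
w1 15 50 lat -4.4 5.1 mid 0.32
w1 18 20 lat -3.7 5.1 mid 0.70
w2 -18 23 lat -6.5 1.8 mid -2.36
w2 -15 61 lat -6.5 2.3 mid -2.11
w2 -12 86 lat -6.5 3.3 mid -1.57
w2 -9 96 lat -6.4 6.3 mid -0.03
w2 -6 108 lat -6.4 6.3 mid -0.03
w2 -3 108 lat -6.4 6.3 mid -0.04
w2 0 104 lat -6.3 6.2 mid -0.03
w2 3 107 lat -4.7 5.6 mid 0.44
w2 6 100 lat -14.5 14.9 mid 0.18
w2 9 130 lat -14.5 14.8 mid 0.16
w2 12 211 lat -12.9 12.7 mid -0.07
w2 15 107 lat -2.2 7.4 mid 2.60
w2 18 40 lat -1.7 5.5 mid 1.87
```

View pics/s2c.png

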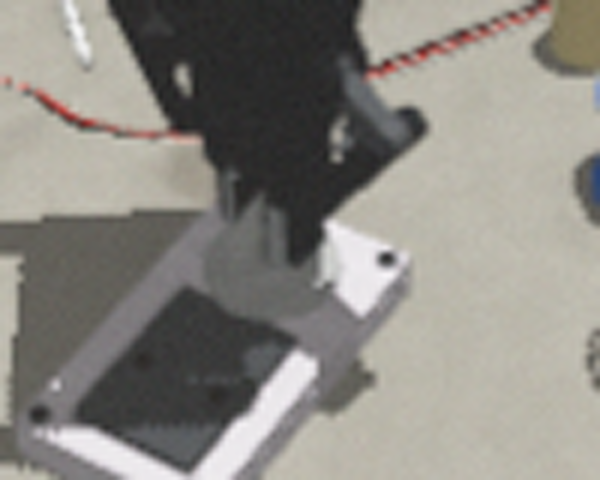

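By depth the wing is twisted about +0.17 rad relative to the pads, so its yaw is about 0.538: seated and aligned with the fixture, which agrees with where the torque began. I'll open, re-align, re-grip and lightly confirm the stop.

Call:
{"method": "jog_arm", "body": {"moves": [[[0,0,0],[0,0,0],0.4],[[0,0,0],[0,0,0],0.4],[[0,0,0],[0,0,0],0.4],[[0,0,0.085],[0,0,0],0.4],[[0,0,0.085],[0,0,0],0.4],[[0,0,0],[0,0,0],0.4],[[0,0,0],[0,0,0],0],[[0,0,0],[0,0,0],0],[[0,0,0],[0,0,0],0],[[0,0,0],[0,0,0],0]]}}

```text
clock: 9.6
position: [592.7, -159.5, 104.1]
tcp_rot: [[0.859, 0.512, 0.0], [0.512, -0.859, 0.0], [0.0, -0.0, -1.0]]
force: [-0.6, 1.4, 1.9]
finger_gap: 0.161
finger_force: 54.9
```

```bash
python3 st.py
```

```text
9.6 [ 592.7 -159.5  104.1] yaw 0.5377 [-0.6  1.4  1.9] [0.25 0.19 0.02] 0.16123644981906798 54.949423228426895
```

Call:
{"method": "jog_arm", "body": {"moves": [[[0,0,-0.03],[0,0,0],0],[[0,0,0],[0,0,0],0],[[0,0,0],[0,0,0],0]]}}

```text
clock: 9.85
position: [592.7, -159.5, 104.0]
tcp_rot: [[0.873, 0.488, 0.0], [0.488, -0.873, 0.0], [0.0, -0.0, -1.0]]
force: [-0.2, 1.6, 2.6]
finger_gap: 0.161
finger_force: 55.2
```

```bash
python3 st.py; python3 -c "
from h import *
snap('wrist','w3')"; python3 wy2.py w3 0.509|grep -E " -?1[258] "
```

```text
9.85 [ 592.7 -159.5  104. ] yaw 0.5093 [-0.2  1.6  2.6] [0.27 0.17 0.14] 0.1607995349637573 55.15472456580028
w3 -18 38 lat -4.9 4.4 mid -0.27
w3 -15 70 lat -4.9 4.4 mid -0.26
w3 -12 86 lat -4.9 4.3 mid -0.29
w3 12 222 lat -13.2 13.3 mid 0.02
w3 15 116 lat -4.1 5.5 mid 0.69
w3 18 43 lat -4.1 4.5 mid 0.20
```

Wing is still at 0.54 while the pads twist, so it is seated. Back off a quarter turn to yaw 2.11.

Call:
{"method": "jog_arm", "body": {"moves": [[[0,0,0.08],[0,0,0],0],[[0,0,0.08],[0,0,0],0],[[0,0,0.08],[0,0,0],0],[[0,0,0.08],[0,0,0],0],[[0,0,0.08],[0,0,0],0],[[0,0,0.08],[0,0,0],0],[[0,0,0.08],[0,0,0],0],[[0,0,0.08],[0,0,0],0],[[0,0,0.08],[0,0,0],0],[[0,0,0.08],[0,0,0],0]]}}

```text
clock: 10.73
position: [592.2, -159.0, 104.0]
tcp_rot: [[0.255, 0.967, -0.001], [0.967, -0.255, 0.001], [0.001, -0.002, -1.0]]
force: [-2.7, 3.0, 5.9]
finger_gap: 0.166
finger_force: 55.9
```

Call:
{"method": "jog_arm", "body": {"moves": [[[0,0,0.08],[0,0,0],0],[[0,0,0.08],[0,0,0],0],[[0,0,0.08],[0,0,0],0],[[0,0,0.08],[0,0,0],0],[[0,0,0.08],[0,0,0],0],[[0,0,0.08],[0,0,0],0],[[0,0,0.08],[0,0,0],0],[[0,0,0.08],[0,0,0],0],[[0,0,0.08],[0,0,0],0],[[0,0,0.08],[0,0,0],0]]}}

```text
clock: 11.57
position: [591.4, -159.2, 104.0]
tcp_rot: [[-0.516, 0.857, -0.003], [0.857, 0.516, 0.001], [0.002, -0.002, -1.0]]
force: [-5.4, 1.9, 7.3]
finger_gap: 0.163
finger_force: 56.4
```

Call:
{"method": "jog_arm", "body": {"moves": [[[0,0,0],[0,0,0],0],[[0,0,0],[0,0,0],0],[[0,0,0],[0,0,0],0]]}}

```text
clock: 11.82
position: [591.4, -159.1, 104.0]
tcp_rot: [[-0.513, 0.858, -0.003], [0.858, 0.513, 0.001], [0.002, -0.002, -1.0]]
force: [-6.3, 3.4, 7.2]
finger_gap: 0.158
finger_force: 56.0
```

```bash
python3 st.py; python3 -c "
from h import *
snap('wrist','w4');snap('scene','s4')"; python3 wy2.py w4 2.109|grep -E " -?1[258] "
python3 - <<'E'
from h import *
c=load('s4');c0=np.array([561.1,-177.9]);R=np.array([[.858,.5135],[-.5135,.858]])
p=np.array([dep(c,u,v) for v in range(200,270) for u in range(240,330) if c['range_z'][v,u]>0]);f=(p[:,:2]-c0)@R.T
for x in(-50,-40,-30,-20,-10): print(x,np.median(p[(abs(f[:,0]-x)<4)&(abs(f[:,1])<20),2]))
E
```

```text
11.8167 [ 591.4 -159.1  104. ] yaw 2.1093 [-6.3  3.4  7.2] [0.5  0.89 0.02] 0.15799189103593578 55.96156497907941
w4 -18 21 lat -3.5 4.7 mid 0.60
w4 -15 73 lat -4.0 5.2 mid 0.59
w4 -12 81 lat -4.5 5.2 mid 0.33
w4 12 217 lat -13.0 13.8 mid 0.43
w4 15 128 lat -4.2 5.3 mid 0.55
w4 18 70 lat -4.2 4.8 mid 0.31
-50 19.391145487654683
-40 19.500679573195214
-30 19.65995478930506
-20 20.1088720737863
-10 20.287652846797528
```

```bash
python3 -c "
from rig import ticket
print(ticket.close_job())"
```

```text
the job is handed in; nothing more can be done
None
```

The plate was pressed home level, and the wing screw was then turned to its stop and backed off 1.57 rad (a quarter turn); I handed the job in at about 12 s with the wing still gripped at 56 N and the tin, spool and bottle untouched, having opened the fingers once at the stop to re-align the grip after the pads slipped.

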